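# Turn the shoe-care carousel until the coin jar is at the front

## Robot

A 6-joint arm with a two-finger parallel gripper is mounted at the origin on the work surface. World frame = base frame: x ahead of the robot, y to its left, z up, the work surface at z = 0. Lengths are in m, angles in degrees, forces in N, time in s.
With the tool pointing down it reaches from about 0.25 to 0.775 m from the base axis. Payload 4 kg.
Tool frame: the origin (TCP) lies between the finger pads; the fingertips stand 14 mm ahead of it and the grasp point (between the pads) lies 5 mm behind it; z points along the fingers, y is the line along which they close (so a half turn about z gives the same grasp; the last joint's range is limited). The gripper opens to 85 mm and grips with 20 to 120 N. Pads are 22 mm wide; open, the fingers measure 114 mm over their backs; the gripper's body (76 mm by 85 mm) begins 54 mm behind the grasp point. The pads swing forward as they close: fully open they stand 13 mm farther back than shut.
Start: joints at [63.822, 4.996, 78.535, -0, 96.463, -5.907], TCP at [0.191, 0.516, 0.245] pointing down, gripper open.
Joint ranges: [-177.83, 177.83], [-43.37, 116.18], [15.69, 146.23], [-61.86, 241.86], [9.47, 152.12], [-147.06, 147.06]. Speed limits (degrees/s): [159.86, 159.86, 180, 180, 180, 180].

## Interface

Orientations are given as a 3x3 rotation matrix whose columns are the frame's x, y, z axes.
In Python, from cell import * gives the robot as it stands.
- The arm moves only by the shell command python3 -m inch 'ROWS' [FORCE]. ROWS is JSON, a list of rows, each an object with "slide": the shift along the tool's x, y, z scaled (see below), a list of three; "spin": the turn about the tool's z scaled (see below); "claw": the finger opening in mm, from 0 to 85.4. In form: [{"slide": [tx, ty, tz], "spin": spin, "claw": claw}, ...]. A call has exactly 8 rows; each row is the pose to reach, as a shift and turn from the pose commanded when the call began, along the tool's axes at that moment; what a row does not reach only later rows make up. The controller multiplies each number of a shift by 1000 mm and each number of a turn by pi/2 rad. A row lasts 1/10 s, in which the tool goes at most 50 mm and 8.59 degrees, less where a joint would pass 70% of its speed; a pose out of reach is approached as far as the arm can. A call with a number of a shift or a turn outside -1 to 1 is refused whole. A call with a gripper value outside its range is refused whole. The fingers move at their own pace and stop on an object; FORCE is the grip in N (left out, the last holds). Time passes only in rows, so rows that repeat a pose let the fingers close, or fill a call up. It gives the time, the measured TCP pose, the force, the opening and the grip force at its end, in the units of the state.
- observe(): the state, without advancing time (a new reading comes with each control period).
- capture(name): name is "side" or "top"; returns a dict with "img" (400x640x3 uint8, blue, green, red), "range_z" (400x640 float32, m along the optical axis (not along the pixel's ray), 0 where there is no reading), "vfov" (degrees; the focal length in pixels is half the picture's height over the tangent of half this angle, whatever the lens; pixels are square), "cx", "cy" (the principal point, pixels), "k1" (the pictures are not rectified: a ray, as slopes to the right and down, at radius r is drawn at 1 + k1 r^2 times it, then the intrinsics apply), "R" (3x3) and "t" (3): a world point X has camera coordinates R X + t. Camera axes: x right, y down, z forward; pixel columns grow to the right and rows downward; lengths in m; the calibration is good to about 2 mm. A picture is of the moment at which its call begins.
- sign_off(): hands the job in; it is judged then, once.
The state is a dict: "t": time; "q": joint angles; "joint_vel": joint speeds; "effort": joint torques, N m; "ee_pos": TCP position; "ee_rot": TCP orientation; "contact_force": force on the tool from outside, world axes, zero at the start; "torque": the same for the moment, N m; "opening": finger opening in m; "gripper_force": force on a finger pad.
Only numpy, scipy, OpenCV 4.12 (cv2) and the standard library are available. Lean on these libraries where they do the work, as an engineer would, in place of code of your own. Each camera call takes 0.05 s, during which the arm holds its last target. There are 200 camera calls.

## Task

Spin the round shoe-care carousel, by pushing its rim or the upright finger posts along the rim, until the coin jar stands at the front, squarely in line behind the dark steel pointer that sticks out from under the disc. Push only the carousel: do not touch, lift or tip the coin jar or the other three things riding on it, and leave everything else on the bench where it is. Finish with the carousel at rest, nothing fallen over, and the hand clear.

Things in the scene. Friction and masses are not known exactly. Their poses are not given: they have to be found in the camera images.
- carousel: Fixed base of the carousel, under the turning disc; origin on the spin axis at bench level, z up. Its -x axis is the FRONT: a flat dark steel pointer 22 mm wide and 12 mm high, with a round 38 mm end, lies on the bench along -x, showing beyond the disc from 130 to 197 mm from the axis. The base is screwed down and may be turned a little to either side of facing the robot.
- turntable (a joint): Turn angle of the wooden disc about the vertical axis of carousel, rad, growing counter-clockwise seen from above. No stop within a full turn either way; steady friction 0.15 N m (about 1.3 N at the rim), stays where it is left. Disc 260 mm diameter, 14 mm thick, top 36 mm above the bench. Riding things reach at most 95 mm from the axis and 72 mm above the disc.
- post0 (a point): Centre of the top of one of six equal plain round finger posts standing on the disc: 16 mm diameter, rising 33 mm above the disc top (to 69 mm above the bench), centred 120 mm from the axis and 60 degrees apart. This one stands at angle = joint value from the +x axis of carousel, counter-clockwise from above.
- coin_jar: Sealed round glass jar with coins inside and a flat brass screw lid with a dark coin slot across it: 52 mm diameter, 72 mm tall, the tallest thing on the disc. Origin at the centre of its underside, z up. Stands loose on the disc about 60 mm from the axis and rides with it; at the start at the left, right or back, never at the front.
- polish_tin: Flat round steel shoe-polish tin, 55 mm diameter, 25 mm tall, loose on the disc about 60 mm from the axis. Origin at the centre of its underside, z up.
- cedar_block: Upright square cedar block, 36 x 36 x 62 mm, loose on the disc about 60 mm from the axis. Origin at the centre of its underside, z up.
- door_stopper: Chrome door stopper, waisted knob shape on a rubber foot, 48 mm diameter, 55 mm tall, loose on the disc about 60 mm from the axis, at the front at the start. Origin at the centre of its underside, z up.
- boot_left: Hard plastic rain boot toe with a cedar block in it, about 180 x 94 mm, 166 mm tall, on the robot's right; bystander. Origin at the underside below its middle.
- boot_right: The other boot toe of the pair, same size, further to the right; bystander. Origin at the underside below its middle.
- tray: Empty brown ceramic tray, 150 x 210 x 25 mm, on the robot's left; bystander. Origin at the centre of its underside.
- hanger_a: Small plastic hanger lying flat, 240 mm wide, 8 mm thick, beyond the carousel to the left; bystander. Origin at the middle of its long bar.
- hanger_b: Small plastic hanger lying flat, 240 mm wide, 8 mm thick, beyond the carousel to the right; bystander. Origin at the middle of its long bar.
Not all that is in view belongs to the job. What is meant by the polish_tin is not green, and is the smaller of those in its own colour.

How it is judged (in metres and radians):
At the end, for the whole second after the job is handed in: The coin jar's centre is on the front half of the disc within 12 mm sideways of the pointer's line; the disc is still; jar, tin, cedar block and stopper all stand upright at rest on the disc; boots, tray and hangers are within 20 mm of where they were (y of coin_jar in the frame of carousel between -0.012 and 0.012 m and x of coin_jar in the frame of carousel below -0.04 m and velocity of joint turntable between -0.05 and 0.05 rad/s and height (world z) of coin_jar between 0.031 and 0.045 m and angle between each of coin_jar, polish_tin, cedar_block, door_stopper's own z axis and vertical below 0.15 rad and linear speed of each of coin_jar, polish_tin, cedar_block, door_stopper below 0.02 m/s and height (world z) of polish_tin between 0.031 and 0.045 m and height (world z) of cedar_block between 0.031 and 0.045 m and height (world z) of door_stopper between 0.031 and 0.045 m and distance of each of boot_left, boot_right, tray, hanger_a, hanger_b from where it was at the start of the episode below 0.02 m); the robot touches nothing.
It fails at once if the robot touches a thing riding on the carousel (contact force between any of the fingers, the arm and coin_jar above 0.5 N or contact force between any of the fingers, the arm and polish_tin above 0.5 N or contact force between any of the fingers, the arm and cedar_block above 0.5 N or contact force between any of the fingers, the arm and door_stopper above 0.5 N).
It fails at once if a thing riding on the carousel is lifted (height (world z) of any of coin_jar, polish_tin, cedar_block, door_stopper above 0.056 m).
It fails at once if a thing riding on the carousel is tipped (angle between any of coin_jar, polish_tin, cedar_block, door_stopper's own z axis and vertical above 0.4 rad).
It fails at once if a boot, the tray or a hanger is shifted by more than 20 mm (distance of any of boot_left, boot_right, tray, hanger_a, hanger_b from where it was at the start of the episode above 0.02 m).
It also fails if it takes over 54 s, if anything falls off the work surface, if the arm or the gripper's body presses on something with over 40 N, if the wrist force passes 120 N, or if a joint passes its speed limit or range.

## Working session

There is one attempt and no reset: what is moved stays moved. The work goes in short steps, Python scripts to look and compute and a shell command to move; the robot and the scene stay as the last step left them, time stands still between calls to the robot, and variables do not carry over. Pictures are saved under pics/ and viewed, at most 10 in all, crops included, and the job is handed in when it is done.

```bash
mkdir -p pics
cat > h.py <<'E'
from cell import *
import numpy as np, cv2
def K(c):
    f=200/np.tan(np.radians(c["vfov"])/2); return np.array([[f,0,c["cx"]],[0,f,c["cy"]],[0,0,1]])
def ray(c,uv):
    uv=np.array(uv,float).reshape(-1,1,2)
    d=(uv[:,0]-[c["cx"],c["cy"]])/K(c)[0,0]; s=d.copy()
    for _ in range(20): s=d/(1+c["k1"]*(s**2).sum(1,keepdims=True))
    R=np.array(c["R"]); t=np.array(c["t"])
    return -R.T@t, np.c_[s,np.ones(len(s))]@R
def plane(c,uv,z):
    o,d=ray(c,uv); return o+d*((z-o[2])/d[:,2])[:,None]
def proj(c,X):
    R=np.array(c["R"]); p=np.atleast_2d(X)@R.T+np.array(c["t"]); s=p[:,:2]/p[:,2:]
    return s*(1+c["k1"]*(s**2).sum(1,keepdims=True))*K(c)[0,0]+[c["cx"],c["cy"]]
E
python3 - <<'E'
from h import *
for n in("top","side"):
    c=capture(n); cv2.imwrite(f"pics/{n}0.png",c["img"]); np.save(f"{n}0.npy",c,allow_pickle=True)
    print(n,c["vfov"],c["k1"],-np.array(c["R"]).T@np.array(c["t"]))
s=observe();print(s["t"],s["ee_pos"],s["ee_rot"],s["opening"])
E
```

```text
top 52.166945401985046 -0.01105453613772754 [ 0.32317012 -0.04985624  1.46299834]
side 54.4278548910893 -0.03596834338382347 [0.3865439  0.82330003 0.69617979]
0.1 [0.19038064 0.51554777 0.24421086] [[-9.38051390e-01  3.46494997e-01 -8.97959151e-04]
 [ 3.46496101e-01  9.38049596e-01 -1.84596322e-03]
 [ 2.02713199e-04 -2.04274771e-03 -9.99997893e-01]] 0.0859520011828811
```

View pics/top0.png

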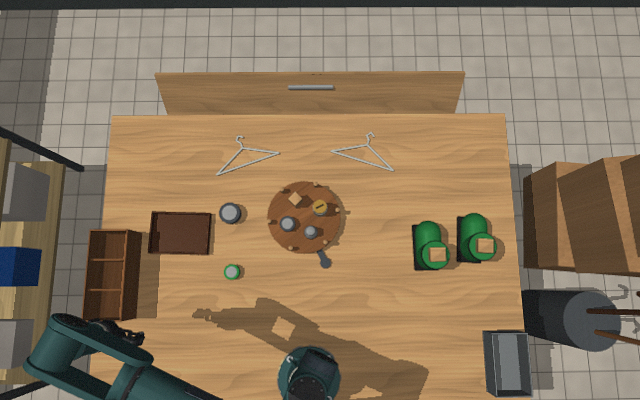

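View pics/side0.png

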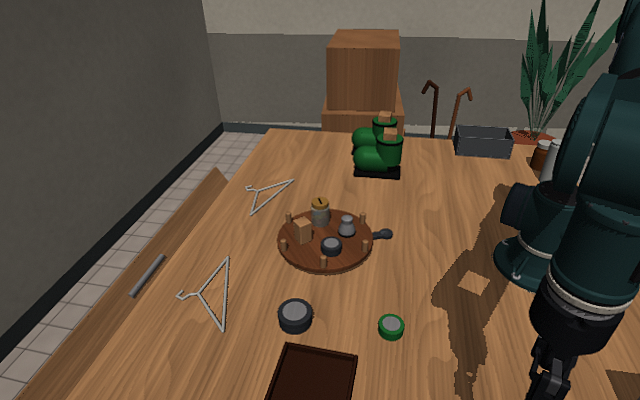

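The top view shows the disc centred near px (305,217), the pointer's end near (325,262), the jar (brass lid) near (320,206), the cedar block near (295,198) and the stopper near (310,232).

There are three tin candidates in the top view: a large dark one at (230,213), a green one at (232,271), and a small dark one on the disc at (288,224). The one on the disc is meant, because it is not green and is the smaller of the steel ones. I'll confirm this in a crop.

Run:
```python
from h import *
c=np.load("top0.npy",allow_pickle=True).item()
im=c["img"]; cv2.imwrite("pics/crop0.png",cv2.resize(im[165:285,215:365],None,fx=5,fy=5,interpolation=cv2.INTER_CUBIC))
# disc: by height from depth
v,u=np.mgrid[0:400,0:640]; o,d=ray(c,np.c_[u.ravel(),v.ravel()])
P=(o+d*0); z=c["range_z"].ravel(); Rm=np.array(c["R"]); P=o+d*z[:,None]
m=(P[:,2]>.026)&(P[:,2]<.12)&(z>0); M=m.reshape(400,640).astype(np.uint8); M[:170]=0;M[260:]=0;M[:,:255]=0;M[:,355:]=0
# disc top rim points by colour/height
D=((P[:,2]>.03)&(P[:,2]<.042)).reshape(400,640).astype(np.uint8)*M
cs,_=cv2.findContours(M,cv2.RETR_EXTERNAL,cv2.CHAIN_APPROX_NONE); k=max(cs,key=cv2.contourArea)
pts=plane(c,k.reshape(-1,2),.036)[:,:2]
from scipy.optimize import least_squares
r=least_squares(lambda p:np.hypot(*(pts-p[:2]).T)-p[2],[*pts.mean(0),.13],loss="soft_l1",f_scale=.002).x
print("disc",r, "zmed",np.median(P[D.ravel()>0,2]))
# jar lid by height
for n,lo,hi in(("jar lid",.1,.118),("block top",.09,.1025)):
    q=P[(P[:,2]>lo)&(P[:,2]<hi)&(M.ravel()>0)]; print(n,len(q),np.median(q,0))
# pointer by low height / dark colour
hsv=cv2.cvtColor(im,cv2.COLOR_BGR2HSV)
g=(hsv[...,1]<110)&(hsv[...,2]<130); g[:235]=0;g[275:]=0;g[:,:300]=0;g[:,350:]=0
n,l,st,ce=cv2.connectedComponentsWithStats(g.astype(np.uint8))
for i in range(1,n):
    if st[i,4]>15:
        q=plane(c,np.c_[np.where(l==i)[::-1]],.012)[:,:2]-r[:2]
        rr=np.hypot(*q.T); e=q[(rr>.15)]
        print(st[i],ce[i],"rmax",rr.max(),"ang",np.degrees(np.arctan2(*e.mean(0)[::-1])))
```

```text
disc [0.54560878 0.01571256 0.12769818] zmed 0.03533405026487357
jar lid 163 [ 0.57125275 -0.03919638  0.1066736 ]
block top 141 [0.59507829 0.03600997 0.09619994]
[305 235  12   4  39] [310.38461538 236.23076923] rmax 0.07976481771119169 ang nan
[317 249  14  19 151] [323.58278146 258.98013245] rmax 0.19496265290160059 ang -154.74516336874717<stdin>:26: RuntimeWarning: Mean of empty slice.
  ret = um.true_divide(
```

View pics/crop0.png

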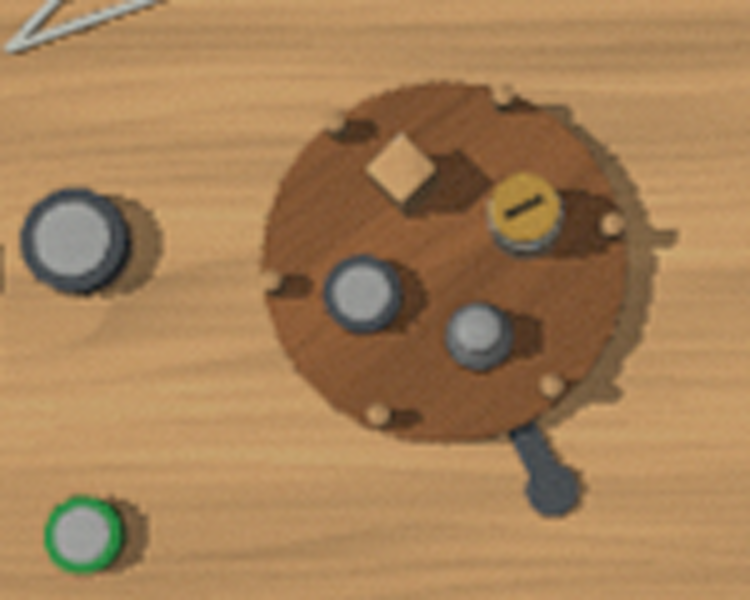

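The crop confirms the small dark tin on the disc at crop (362,292). The big one at (76,240) is clearly larger and the green one is at (84,533), so neither is on the disc. The jar lid is at (524,205), the pointer's end at (553,490), and the posts at (504,93), (337,119), (274,278), (378,412), (552,383) and (612,222).

Run:
```python
from h import *
from scipy.optimize import least_squares
c=np.load("top0.npy",allow_pickle=True).item()
cv=lambda a:(np.array(a,float)+.5)/5-.5+[215,165]
p=plane(c,cv([(504,93),(337,119),(274,278),(378,412),(552,383),(612,222)]),.069)[:,:2]
C=least_squares(lambda q:np.hypot(*(p-q).T)-.12,[.545,.015]).x
A=lambda q:np.degrees(np.arctan2(*(np.atleast_2d(q)-C).T[::-1]))
print("C",C,"res",np.hypot(*(p-C).T),"post ang",A(p))
tip=plane(c,cv([(553,490)]),.012)[:,:2]; jar=plane(c,cv([(525,206)]),.108)[:,:2]
print("tip",tip,A(tip),np.hypot(*(tip-C).T),"jar",jar,A(jar),np.hypot(*(jar-C).T))
for a in range(178,60,-8): print(a,np.round(C+.13*np.array([np.cos(np.radians(a)),np.sin(np.radians(a))]),3))
```

```text
C [0.5478606  0.01581729] res [0.1191187  0.11930879 0.11790656 0.11972715 0.11869121 0.11851899] post ang [ -20.8648659    38.52609844   99.09695676  158.39806643 -141.06362902
  -80.73504392]
tip [[ 0.38545299 -0.05930031]] [-155.17827437] [0.17893822] jar [[ 0.57143884 -0.04118021]] [-67.52651555] [0.06168183]
178 [0.418 0.02 ]
170 [0.42  0.038]
162 [0.424 0.056]
154 [0.431 0.073]
146 [0.44  0.089]
138 [0.451 0.103]
130 [0.464 0.115]
122 [0.479 0.126]
114 [0.495 0.135]
106 [0.512 0.141]
98 [0.53  0.145]
90 [0.548 0.146]
82 [0.566 0.145]
74 [0.584 0.141]
66 [0.601 0.135]
```

```bash
python3 -m inch '[{"slide":[-0.03,-0.03,0],"spin":-0.07,"claw":0},{"slide":[-0.06,-0.06,0],"spin":-0.14,"claw":0},{"slide":[-0.09,-0.09,0],"spin":-0.21,"claw":0},{"slide":[-0.12,-0.12,0],"spin":-0.226,"claw":0},{"slide":[-0.15,-0.15,0],"spin":-0.226,"claw":0},{"slide":[-0.18,-0.18,0],"spin":-0.226,"claw":0},{"slide":[-0.2,-0.2,0],"spin":-0.226,"claw":0},{"slide":[-0.2,-0.2,0],"spin":-0.226,"claw":0}]'; python3 -c "
from h import *
print(observe()['ee_rot'])"
```

```text
t: 0.9
ee_pos: [0.3098, 0.2565, 0.245]
ee_rot: [[-1.0, 0.004, 0.0], [0.004, 1.0, -0.001], [-0.0, -0.001, -1.0]]
contact_force: [-0.1, 0.5, -0.2]
opening: -0.0003
gripper_force: 0.0
[[-9.99991514e-01  4.11334043e-03  2.27328459e-04]
 [ 4.11305981e-03  9.99990795e-01 -1.22138820e-03]
 [-2.32350352e-04 -1.22044282e-03 -9.99999228e-01]]
```

```bash
python3 -m inch '[{"slide":[-0.02,-0.045,0],"spin":0,"claw":0},{"slide":[-0.04,-0.09,0],"spin":0,"claw":0},{"slide":[-0.06,-0.135,0],"spin":0,"claw":0},{"slide":[-0.08,-0.18,0.01],"spin":0,"claw":0},{"slide":[-0.095,-0.215,0.04],"spin":0,"claw":0},{"slide":[-0.106,-0.238,0.075],"spin":0,"claw":0},{"slide":[-0.106,-0.238,0.11],"spin":0,"claw":0},{"slide":[-0.106,-0.238,0.12],"spin":0,"claw":0}]'
python3 - <<'E'
from h import *
c=capture("side"); cv2.imwrite("pics/side1.png",cv2.resize(c["img"][130:330,220:460],None,fx=3,fy=3))
E
```

```text
t: 1.7
ee_pos: [0.4125, 0.0215, 0.1208]
ee_rot: [[-1.0, -0.0, -0.009], [-0.0, 1.0, 0.002], [0.009, 0.002, -1.0]]
contact_force: [-1.3, -0.3, -0.4]
opening: 0.0001
gripper_force: 0.0
```

View pics/side1.png

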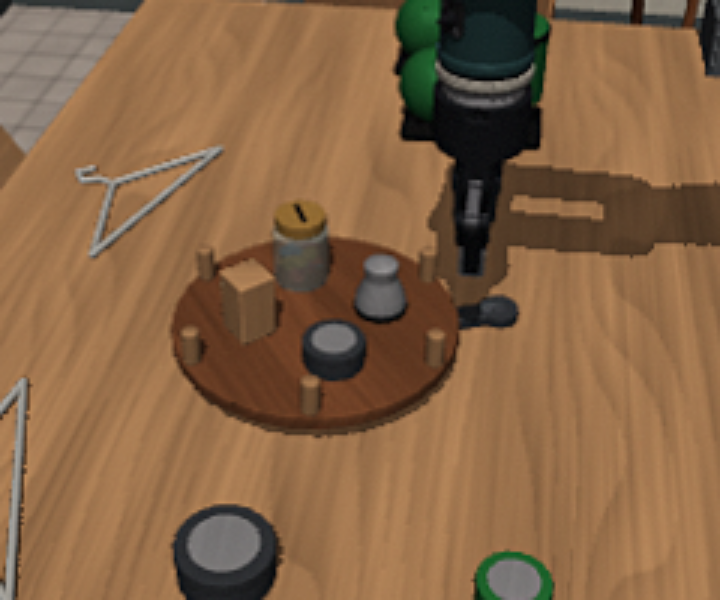

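The closed fingers (crop 475,270) hang above the rim between the front posts at (435,345) and (428,262), clear of everything riding on the disc. I'll lower them next.

```bash
python3 -m inch '[{"slide":[0,0,0.01],"spin":0,"claw":0},{"slide":[0,0,0.025],"spin":0,"claw":0},{"slide":[0,0,0.04],"spin":0,"claw":0},{"slide":[0,0,0.05],"spin":0,"claw":0},{"slide":[0,0,0.057],"spin":0,"claw":0},{"slide":[0,0,0.061],"spin":0,"claw":0},{"slide":[0,0,0.061],"spin":0,"claw":0},{"slide":[0,0,0.061],"spin":0,"claw":0}]'
```

```text
t: 2.55
ee_pos: [0.4156, 0.0212, 0.0649]
ee_rot: [[-1.0, -0.001, 0.001], [-0.001, 1.0, 0.0], [-0.001, 0.0, -1.0]]
contact_force: [0.8, 0.1, 0.2]
opening: -0.0001
gripper_force: 0.0
```

```bash
python3 -m inch '[{"slide":[-0.003,0.009,0],"spin":0,"claw":0},{"slide":[-0.004,0.018,0],"spin":0,"claw":0},{"slide":[-0.006,0.027,0],"spin":0,"claw":0},{"slide":[-0.008,0.036,0],"spin":0,"claw":0},{"slide":[-0.011,0.045,0],"spin":0,"claw":0},{"slide":[-0.015,0.053,0],"spin":0,"claw":0},{"slide":[-0.019,0.061,0],"spin":0,"claw":0},{"slide":[-0.024,0.0685,0],"spin":0,"claw":0}]'
```

```text
t: 3.35
ee_pos: [0.4391, 0.0905, 0.0641]
ee_rot: [[-1.0, -0.001, -0.001], [-0.001, 1.0, 0.0], [0.001, 0.0, -1.0]]
contact_force: [-0.3, -0.8, -0.9]
opening: 0.0002
gripper_force: 0.6
```

```bash
python3 -m inch '[{"slide":[-0.005,0.007,0],"spin":0,"claw":0},{"slide":[-0.011,0.014,0],"spin":0,"claw":0},{"slide":[-0.0175,0.021,0],"spin":0,"claw":0},{"slide":[-0.024,0.027,0],"spin":0,"claw":0},{"slide":[-0.031,0.0325,0],"spin":0,"claw":0},{"slide":[-0.039,0.0375,0],"spin":0,"claw":0},{"slide":[-0.047,0.042,0],"spin":0,"claw":0},{"slide":[-0.055,0.046,0],"spin":0,"claw":0}]'
python3 - <<'E'
from h import *
c=capture("top"); np.save("top1.npy",c,allow_pickle=True); cv2.imwrite("pics/top1.png",cv2.resize(c["img"][165:285,215:365],None,fx=5,fy=5,interpolation=cv2.INTER_CUBIC))
E
```

```text
t: 4.15
ee_pos: [0.4948, 0.1361, 0.0644]
ee_rot: [[-1.0, -0.001, 0.0], [-0.001, 1.0, 0.0], [-0.0, 0.0, -1.0]]
contact_force: [-1.5, -0.7, -0.1]
opening: 0.0001
gripper_force: 0.6
```

View pics/top1.png

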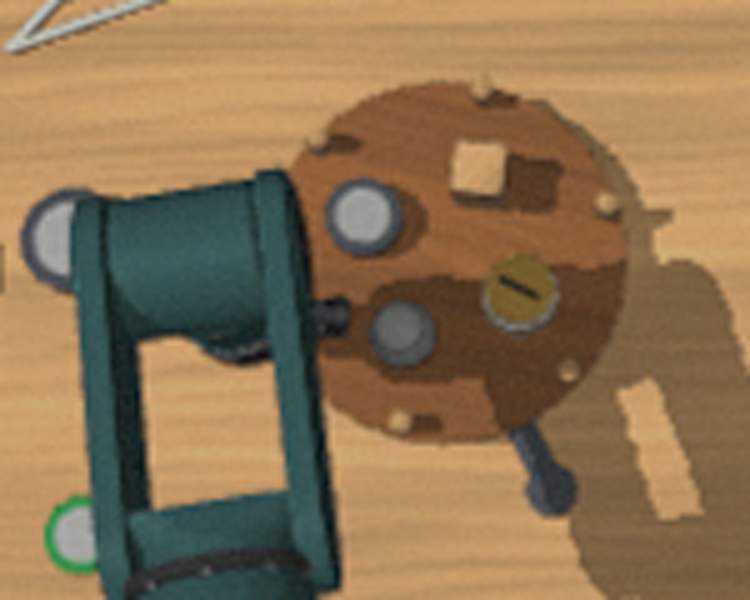

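The disc has turned clockwise as planned. The jar lid is at crop (520,289), with posts at (318,134), (480,84), (607,202), (569,370) and (400,420). All the riders are upright.

```bash
cat >> h.py <<'E'
C=np.array([.5479,.0158]); F=-155.2
A=lambda q:np.degrees(np.arctan2(*(np.atleast_2d(q)-C).T[::-1]))
cv=lambda a:(np.array(a,float)+.5)/5-.5+[215,165]
def jar(c):  # brass lid mask on disc
    h=cv2.cvtColor(c["img"],cv2.COLOR_BGR2HSV); m=((h[...,0]>18)&(h[...,0]<32)&(h[...,1]>140)).astype(np.uint8)
    m[:175]=0;m[262:]=0;m[:,:262]=0;m[:,348:]=0
    m=cv2.morphologyEx(m,cv2.MORPH_CLOSE,np.ones((3,3)))
    n,l,s,ce=cv2.connectedComponentsWithStats(m); i=1+s[1:,4].argmax()
    q=plane(c,[ce[i]],.108)[0,:2]-C; f=np.radians(F); 
    print("lid px",ce[i],s[i,4],"jar",q+C,"ang",A(q+C),"left to turn",(A(q+C)-F),"fwd/side mm",1000*q@[np.cos(f),np.sin(f)],1000*q@[-np.sin(f),np.cos(f)])
E
python3 - <<'E'
from h import *
for n in("top0","top1"):
    c=np.load(n+".npy",allow_pickle=True).item(); jar(c)
print(A(plane(c,cv([(318,134),(480,84),(607,202),(569,370),(400,420)]),.069)[:,:2])%60)
print(A([.4948,.1361]))
E
```

```text
lid px [319.54545455 206.07575758] 132 jar [ 0.5704949  -0.04099174] ang [-68.30459924] left to turn [86.89540076] fwd/side mm 3.3102744891637883 61.03174147025052
lid px [318.34677419 222.16129032] 124 jar [ 0.5157856  -0.03671404] ang [-121.44742984] left to turn [33.75257016] fwd/side mm 51.17985433998843 34.20060626335578
[46.61896174 47.74322731 46.26312484 45.92054659 46.02902924]
[113.81649588]
```

```bash
python3 -m inch '[{"slide":[-0.0085,0.0035,0],"spin":0,"claw":0},{"slide":[-0.017,0.006,0],"spin":0,"claw":0},{"slide":[-0.026,0.0085,0],"spin":0,"claw":0},{"slide":[-0.035,0.01,0],"spin":0,"claw":0},{"slide":[-0.044,0.011,0],"spin":0,"claw":0},{"slide":[-0.053,0.011,0],"spin":0,"claw":0},{"slide":[-0.061,0.011,0],"spin":0,"claw":0},{"slide":[-0.067,0.010,0],"spin":0,"claw":0}]'
python3 - <<'E'
from h import *
c=capture("top"); jar(c); print(A(observe()["ee_pos"][:2]))
E
```

```text
t: 5.0
ee_pos: [0.5619, 0.1461, 0.0643]
ee_rot: [[-1.0, -0.001, 0.0], [-0.001, 1.0, 0.001], [-0.0, 0.001, -1.0]]
contact_force: [-1.0, 1.0, 0.1]
opening: 0.0
gripper_force: 0.7
lid px [311.578125 229.078125] 128 jar [ 0.49263057 -0.01402711] ang [-151.6457122] left to turn [3.5542878] fwd/side mm 62.68338851517393 3.893498500251783
[83.46276312]
```

```bash
python3 -m inch '[{"slide":[-0.002,0,0],"spin":0,"claw":0},{"slide":[-0.004,0,0],"spin":0,"claw":0},{"slide":[-0.006,-0.001,0],"spin":0,"claw":0},{"slide":[-0.007,-0.001,0],"spin":0,"claw":0},{"slide":[-0.007,-0.001,0],"spin":0,"claw":0},{"slide":[0.0,0.005,0],"spin":0,"claw":0},{"slide":[0.008,0.012,0],"spin":0,"claw":0},{"slide":[0.012,0.02,0],"spin":0,"claw":0}]' && python3 -m inch '[{"slide":[0,0.005,-0.02],"spin":0,"claw":0},{"slide":[0,0.01,-0.05],"spin":0,"claw":0},{"slide":[0,0.03,-0.09],"spin":0,"claw":0},{"slide":[0.03,0.06,-0.13],"spin":0,"claw":0},{"slide":[0.07,0.09,-0.15],"spin":0,"claw":0},{"slide":[0.11,0.12,-0.15],"spin":0,"claw":0},{"slide":[0.14,0.15,-0.15],"spin":0,"claw":0},{"slide":[0.15,0.15,-0.15],"spin":0,"claw":0}]'
python3 - <<'E'
from h import *
c=capture("top"); jar(c); cv2.imwrite("pics/top2.png",c["img"])
E
```

```text
t: 5.85
ee_pos: [0.548, 0.1663, 0.0643]
ee_rot: [[-1.0, -0.001, -0.0], [-0.001, 1.0, -0.0], [0.0, -0.0, -1.0]]
contact_force: [-0.3, 0.0, 0.1]
opening: -0.0001
gripper_force: 0.0
t: 6.65
ee_pos: [0.3951, 0.3191, 0.2152]
ee_rot: [[-1.0, -0.008, 0.0], [-0.008, 1.0, 0.003], [-0.0, 0.003, -1.0]]
contact_force: [0.2, -0.2, -0.1]
opening: -0.0
gripper_force: 0.0
lid px [310.64705882 229.60294118] 136 jar [ 0.49088849 -0.01091878] ang [-154.88958383] left to turn [0.31041617] fwd/side mm 62.96101783329009 0.3411125418160196
```

View pics/top2.png

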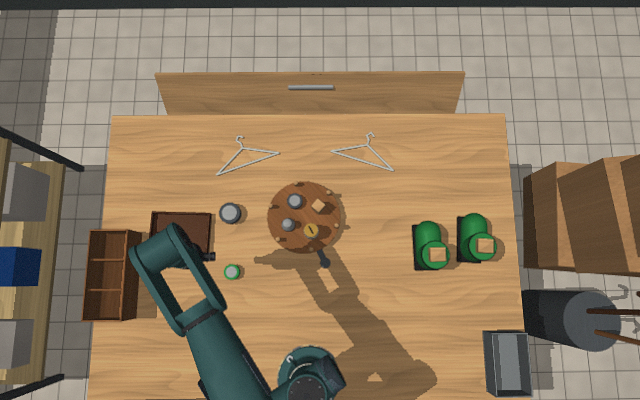

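The jar's lid at px (311,230) now lies in line with the pointer (325,262), about 0.3 mm off sideways. All the riders are standing, the other things on the bench have not moved, and the hand is clear and high.

```bash
python3 -c "
from cell import *
print(sign_off())"
```

```text
the job is handed in; nothing more can be done
None
```

The coin jar now stands at the front, about 0.3 mm sideways of the pointer's line by the camera; the hand is clear, nothing fell or was knocked, and the job is handed in (the hand-in gave no verdict).

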